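Set up the parts tablet on the counter mat

TASK

Set up the parts tablet that lies face down on the bench: press the middle of its folded stand so that the push catch lets it spring out (pressed again it would latch shut), then push the stand out as far as its stop while the tablet still lies there. Then take the tablet by its carry handle and stand it in the middle of the rubber counter mat, square to the mat, leaning back on its stand with the screen facing away from the robot, and let go. Do not drop the tablet, and leave the other things where they are.

Things in the scene. Friction and masses are not known exactly. Their poses are not given: they have to be found in the camera images.
- tablet: Rugged parts tablet, dark grey with black rubber corners, 162 mm bottom to top edge, 236 wide, 30 thick, 0.55 to 0.9 kg. Starts face down, handle away from the robot. Origin: centre of the screen side. x: from bottom edge (-81) to top edge (+76 between the corners) and handle; y: width; z: out of the back (up at start). The stand lies in a 130 mm wide channel in the back, floor at z = 17 mm.
- stand (a joint): Angle (rad) of the folding stand on the tablet's back. 0: folded, held by a push-push catch. Press its thumb plate about 6 mm down (2 to 3 N; end of travel -0.06) and let go: a spring lifts it to about 0.4; pressed fully down again it would latch shut. From 0.4 to the firm stop at 1.05 it is swung by hand (about 1 N at the foot bar) and stays where left. Fully out: above 0.98.
- stand_foot (a point): Middle of the stand's free end, the foot bar: black round rubber bar, 10 mm thick, 108 long along the tablet's y, 110 from the hinge axis; towards the tablet's bottom edge when folded, top then 35 mm above the bench. Rails 10 mm wide, 49 mm either side of the middle, join it to the hinge; open between rails and thumb plate. Axes turn with the stand, x from foot bar to hinge.
- stand_hinge (a point): Middle of the stand's hinge axis, which runs along the tablet's y near the top edge; 45 mm from the tablet's origin along x and 30 mm along z. Opening lifts the foot bar off the back and carries it towards the handle. Axes as the tablet.
- tablet_handle (a point): Middle of the carry handle: straight black round bar 14 mm thick, 92 long along the tablet's y, 20 mm above the bench while the tablet lies, 123 mm from the tablet's origin along x. Clear gap of 40 mm between bar and the top edge. The bar can turn in a grip, so a tablet lifted by it tends to hang bottom edge down. Axes as the tablet.
- tablet_bottom (a point): Middle of the tablet's bottom edge on the back side (tablet x = -81, z = 30 mm), the edge it stands on when leaning on its stand. Axes as the tablet.
- mat: Black ribbed rubber mat fixed on the bench, 260 (x) by 300 mm (y), 3 thick. Origin: centre of underside; x points away from the robot. Standing on its fully opened stand the tablet leans back about 33 degrees; bottom edge and foot bar are then about 117 mm apart, the handle 177 mm above the mat and 103 mm behind the bottom edge, on the foot bar's side.
- valve_a: Bystander: cast alloy brake valve with a dark blue cap, 60 mm across, 65 mm tall, side ports. Leave it where it is.
- valve_b: Bystander: cast alloy brake valve with a black cap, 60 mm across, 65 mm tall, side ports. Leave it where it is.
- fitting: Bystander: steel hexagon pipe fitting, 42 mm across, 44 mm tall. Leave it where it is.
- carton_white: Bystander: white parts carton 75 x 95 x 70 mm tall. Leave it where it is.
- carton_blue: Bystander: blue parts carton 50 x 70 x 50 mm tall. Leave it where it is.
- scanner: Bystander: hand-held barcode scanner lying on its side, head 100 x 45 mm and a 110 mm grip, 62 mm tall. Leave it where it is.
- tape_roll: Bystander: cardboard roll of tape lying flat, 96 mm across, 48 mm tall. Leave it where it is.
- thumb_plate (a point): Centre of the top of the stand's alloy thumb plate, 30 mm along the bar by 18 mm, 10 mm from the foot bar's middle towards the hinge; 35 mm above the bench when folded. Press here, straight down. The catch's tongue hangs below it. Axes as stand_foot.

How it is judged:
By the outcome, as a careful person would: the job done as asked, in the order asked, and still so for the second after the job is handed in, with the robot touching nothing.
It also fails if it takes over 72 s, if anything falls off the work surface, if the arm or the gripper's body presses on something with over 40 N, if the wrist force passes 120 N, or if a joint passes its speed limit or range.

ROBOT

A 7-joint arm with a two-finger parallel gripper is mounted at the origin on the work surface. World frame = base frame: x ahead of the robot, y to its left, z up, the work surface at z = 0. Lengths are in m, angles in rad, forces in N, time in s.
With the tool pointing down it reaches from about 0.4 to 0.85 m from the base axis. Payload 10.4 kg.
Tool frame: the origin (TCP) lies on the centre line of the jaws, within the pads' length; the fingertips stand 14 mm ahead of it and the grasp point (between the pads) lies 5 mm behind it (manip.tip_reach is the distance from the TCP to the fingertips, in m); z points along the fingers, y is the line along which they close (so a half turn about z gives the same grasp; the last joint's range is limited). The gripper opens to 85 mm and grips with 20 to 120 N. Pads are 22 mm wide; open, the fingers measure 114 mm over their backs; the gripper's body (76 mm by 85 mm) begins 54 mm behind the grasp point. The pads swing forward as they close: fully open they stand 13 mm farther back than shut.
Start: joints at [-1.343, 0.332, -0.065, 1.46, 0.022, 1.35, -0.088], TCP at [0.155, 0.605, 0.245] pointing down, gripper open.
Joint ranges: [-2.6, 2.6], [-0.5, 2.12], [-1.47, 1.34], [0.16, 2.42], [-1.27, 4.41], [0.06, 2.06], [-2.6, 2.6]. Speed limits (rad/s): [2.22, 2.22, 2.79, 2.79, 3.14, 3.14, 3.14].

INTERFACE

Orientations are given as a unit quaternion [x, y, z, w].
In Python, from workcell import manip gives the robot as it stands.
- The arm moves only by the shell command python3 -m pendant 'ROWS' [FORCE]. ROWS is JSON, a list of rows, each a list of 7 numbers: the shift along the tool's x, y, z in units of 50 mm (1.0 is 50 mm), then the turn, a rotation vector about the tool's x, y, z in units of 8 degrees (1.0 is 8 degrees), then the opening, from -1 (shut) to 1 (fully open), so that 0 is half open. In form: [[dx, dy, dz, ax, ay, az, jaw], ...]. A call has exactly 10 rows; each row is the pose to reach, as a shift and turn from the pose commanded when the call began, along the tool's axes at that moment; what a row does not reach only later rows make up. A row lasts 1/8 s, in which the tool goes at most 62.5 mm and 10.7 degrees, less where a joint would pass 70% of its speed; a pose out of reach is approached as far as the arm can. A call with a gripper value outside its range is refused whole. The fingers move at their own pace and stop on an object; FORCE is the grip in N (left out, the last holds). Time passes only in rows, so rows that repeat a pose let the fingers close, or fill a call up. It gives the time, the measured TCP pose, the force, the opening and the grip force at its end, in the units of the state.
- manip.get_obs(): the state, without advancing time (a new reading comes with each control period).
- manip.camera(name): name is "side" or "top" or "wrist"; returns (picture, depth): 400x640x3 uint8, red, green, blue; 400x640 float32, m along the optical axis (not along the pixel's ray), 0 where there is no reading.
- manip.get_calibration(name): a dict with "fx", "fy", "cx", "cy" (pixels), "D" ([k1, k2, p1, p2, k3] as OpenCV has them; the pictures are not rectified), "xyz" and "orientation" of the camera in the world. Camera axes: x right, y up, looking along -z (the intrinsics and any distortion apply to the point x, -y, -z); pixel columns grow to the right and rows downward; lengths in m; the calibration is good to about 2 mm. A picture is of the moment at which its call begins: read the wrist's pose just before it. get_calibration takes no time and is no camera call; for the wrist camera it gives the pose at the moment of the call.
- manip.hand_in(): hands the job in; it is judged then, once.
Trained networks look in the newest picture that a camera, given by its name, has taken for a name from the list of things; names that differ only in an ending like _2 or _b are one class to them, and where a whole thing is asked for, a point or a joint stands for the part that bears it (a point fixed in the world has none). Each returns a list of dicts, best first, with "p" (0 to 1); they miss things now and then, are a little off and sometimes report something else, mostly with a low value. They report only what shows in the picture. A call takes as long as a camera call.
- manip.find_in(thing, camera): "box" ([left, top, right, bottom] in pixels, round what is visible of it).
- manip.trace(thing, camera): "pixels" (400x640 bool, what is visible of it) and "box" ([left, top, right, bottom] in pixels, round what is visible of it).
- manip.tip_of(thing, camera): "pixel" ([column, row] in pixels: a listed point, or the origin of a listed thing).
The state is a dict: "clock": time; "joint_pos": joint angles; "joint_velocities": joint speeds; "tau": joint torques, N m; "position": TCP position; "ee_rot": TCP orientation; "ft_force": force on the tool from outside, world axes, zero at the start; "torque": the same for the moment, N m; "grip_width": opening from 0.0 (shut) to 1.0 (fully open); "grasp_force": force on a finger pad.
Only numpy, scipy, OpenCV 4.12 (cv2) and the standard library are available. Lean on these libraries where they do the work, as an engineer would, in place of code of your own. Each camera call takes 0.05 s, during which the arm holds its last target. There are 200 camera calls.

## Working session

There is one attempt and no reset: what is moved stays moved. The work goes in short steps, Python scripts to look and compute and a shell command to move; the robot and the scene stay as the last step left them, time stands still between calls to the robot, and variables do not carry over. Pictures are saved under pics/ and viewed, at most 14 in all, crops included, and the job is handed in when it is done.

```bash
mkdir -p pics; cat > h.py <<'E'
import numpy as np, cv2
from scipy.spatial.transform import Rotation as R
from workcell import manip
def ray(cal,px):
    K=np.array([[cal['fx'],0,cal['cx']],[0,cal['fy'],cal['cy']],[0,0,1]])
    u=cv2.undistortPoints(np.array([[px]],float),K,np.array(cal['D'],float))[0,0]
    return np.array([u[0],-u[1],-1.0])
def onplane(cal,px,z):
    d=R.from_quat(cal['orientation']).apply(ray(cal,px)); o=np.array(cal['xyz'])
    return o+d*(z-o[2])/d[2]
def bydepth(cal,px,depth):
    c,r=int(round(px[0])),int(round(px[1])); w=depth[max(r-1,0):r+2,max(c-1,0):c+2]; w=w[w>0]
    if not len(w): return None
    return np.array(cal['xyz'])+R.from_quat(cal['orientation']).apply(ray(cal,px)*np.median(w))
def delta(target,quat=None):
    o=manip.get_obs(); r=R.from_quat(o['ee_rot'])
    print('shift units',(r.inv().apply(np.array(target)-o['position'])/0.05).round(3))
    if quat is not None: print('turn units',((r.inv()*R.from_quat(quat)).as_rotvec(degrees=True)/8).round(3))
E
python3 - <<'E'
from h import *
o=manip.get_obs(); print({k:np.round(v,3) for k,v in o.items()}, manip.tip_reach)
print(R.from_quat(o['ee_rot']).as_matrix().round(3))
for cam in ('top','side'):
    im,d=manip.camera(cam); cal=manip.get_calibration(cam)
    cv2.imwrite(f'pics/{cam}1.png',im[:,:,::-1])
    print(cam,np.round(cal['xyz'],3))
    for t,z in (('tablet',None),('stand_foot',.03),('thumb_plate',.035),('stand_hinge',.03),('tablet_handle',.02),('tablet_bottom',.03),('mat',.003),('valve_a',None),('fitting',None),('carton_white',None),('carton_blue',None),('scanner',None),('tape_roll',None)):
        for q in manip.tip_of(t,cam)[:2]:
            p=q['pixel']; b=bydepth(cal,p,d)
            print(t,round(q['p'],2),np.round(p),'depth',None if b is None else b.round(3),'plane',None if z is None else onplane(cal,p,z).round(3))
    for q in manip.trace('mat',cam)[:1]:
        m=q['pixels'].astype(np.uint8); c=max(cv2.findContours(m,0,2)[0],key=cv2.contourArea)
        pts=np.array([onplane(cal,p[0].astype(float),.003)[:2] for p in c],np.float32); print('mat rect',cv2.minAreaRect(pts))
E
```

```text
{'clock': np.float64(0.0), 'joint_pos': array([-1.343,  0.333, -0.065,  1.461,  0.022,  1.35 , -0.088]), 'joint_velocities': array([ 0.001, -0.002, -0.   ,  0.001, -0.001, -0.002, -0.001]), 'tau': array([-2.0000e-03, -6.2544e+01,  4.8000e-02, -3.9161e+01,  1.6000e-02,
        1.0000e-02,  0.0000e+00]), 'position': array([0.155, 0.605, 0.245]), 'ee_rot': array([ 0.125,  0.992, -0.001, -0.   ]), 'ft_force': array([-0.67 , -0.252, -0.347]), 'torque': array([ 0.015, -0.02 ,  0.017]), 'grasp_force': np.float64(0.0), 'grip_width': np.float64(1.001)} 0.014
[[-0.969  0.248 -0.   ]
 [ 0.248  0.969 -0.001]
 [-0.    -0.001 -1.   ]]
top [ 0.157 -0.011  1.794]
tablet 0.74 [258. 207.] depth [0.521 0.197 0.02 ] plane None
tablet 0.59 [257. 228.] depth [0.446 0.199 0.019] plane None
stand_foot 0.82 [255. 225.] depth [0.454 0.204 0.034] plane [0.455 0.205 0.03 ]
thumb_plate 0.59 [254. 222.] depth [0.464 0.207 0.035] plane [0.464 0.207 0.035]
stand_hinge 0.62 [258. 196.] depth [0.558 0.198 0.035] plane [0.56  0.199 0.03 ]
tablet_handle 0.67 [264. 175.] depth [0.64  0.18  0.022] plane [0.64 0.18 0.02]

[... 1645 characters left out ...]
. 270.] depth [ 0.509 -0.214  0.001] plane [ 0.508 -0.215  0.003]
valve_a 0.84 [245. 155.] depth [0.548 0.418 0.018] plane None
valve_a 0.55 [372. 194.] depth [ 0.733 -0.028  0.026] plane None
fitting 0.72 [267. 248.] depth [0.365 0.001 0.009] plane None
fitting 0.45 [244. 154.] depth [0.543 0.422 0.023] plane None
carton_white 0.78 [328. 161.] depth [0.738 0.191 0.028] plane None
carton_blue 0.96 [430. 230.] depth [ 0.754 -0.244  0.021] plane None
scanner 0.82 [435. 338.] depth [ 0.475 -0.485  0.057] plane None
tape_roll 0.87 [390. 385.] depth [ 0.352 -0.48   0.001] plane None
mat rect ((0.5100094079971313, -0.21078820526599884), (0.2635987102985382, 0.3041471242904663), 5.4378485679626465)
```

```bash
python3 - <<'E'
from h import *
for cam in ('top','side'):
    im,d=manip.camera(cam); cal=manip.get_calibration(cam)
    m=manip.trace('tablet',cam)[0]['pixels'].astype(np.uint8)
    c=max(cv2.findContours(m,0,2)[0],key=cv2.contourArea)
    pts=np.array([onplane(cal,p[0].astype(float),.025)[:2] for p in c],np.float32); print(cam,'tablet',cv2.minAreaRect(pts))
    if cam=='top':
        v=im[110:290,150:500].copy(); v=cv2.resize(v,None,fx=2.28,fy=2.28,interpolation=2); cv2.imwrite('pics/t2.png',v[:,:,::-1])
E
```

```text
top tablet ((0.5388991236686707, 0.1976216435432434), (0.23940569162368774, 0.21656079590320587), 85.19535064697266)
side tablet ((0.7796076536178589, -0.22251886129379272), (0.09881841391324997, 0.09521199017763138), 89.192626953125)
```

View pics/t2.png

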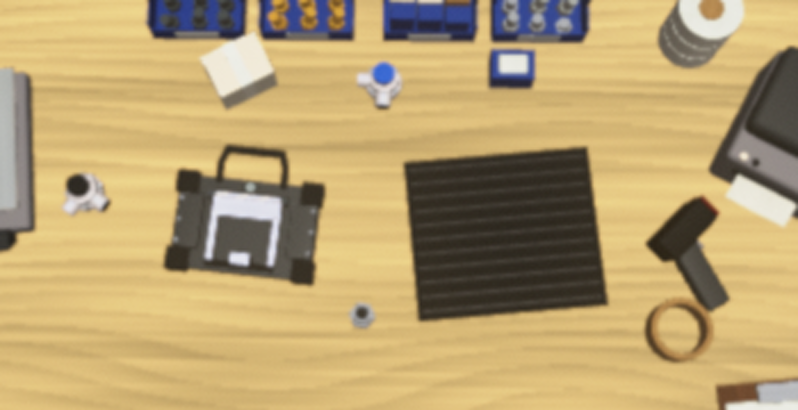

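```bash
cat >> h.py <<'E'
def tool(yaw_deg,tilt=0):  # tool z down, tool y along world heading yaw; tilt: fingers swing towards heading (+)
    a=np.radians(yaw_deg); y=np.array([np.cos(a),np.sin(a),0]); z=np.array([0,0,-1.]); t=np.radians(tilt)
    h=y.copy(); y2=np.cos(t)*h-np.sin(t)*z; z2=np.cos(t)*z+np.sin(t)*h
    return R.from_matrix(np.column_stack([np.cross(y2,z2),y2,z2])).as_quat()
E
python3 -c "
from h import *
delta([.462,.204,.09],tool(-4.8))"
```

```text
shift units [-7.938 -6.255  3.106]
turn units [ 0.    -0.    10.054]
```

```bash
python3 -m pendant '[[-1,-0.8,0.2,0,0,1.3,-1],[-2,-1.6,0.4,0,0,2.6,-1],[-3,-2.4,0.8,0,0,3.9,-1],[-4,-3.2,1.2,0,0,5.2,-1],[-5,-4,1.6,0,0,6.5,-1],[-6,-4.8,2,0,0,7.8,-1],[-7,-5.5,2.4,0,0,9,-1],[-7.94,-6.25,3.0,0,0,10.05,-1],[-7.94,-6.25,3.1,0,0,10.05,-1],[-7.94,-6.25,3.1,0,0,10.05,-1]]' 20
python3 - <<'E'
from h import *
manip.camera('wrist') 
im,d=manip.camera('wrist'); cal=manip.get_calibration('wrist')
cv2.imwrite('pics/w3.png',im[:,:,::-1])
for t,z in (('stand_foot',.03),('thumb_plate',.035),('stand_hinge',.03),('tablet_handle',.02)):
    for q in manip.tip_of(t,'wrist')[:1]:
        p=q['pixel']; b=bydepth(cal,p,d); print(t,round(q['p'],2),np.round(p),None if b is None else b.round(4),onplane(cal,p,z).round(4))
delta([.462,.204,.043],tool(-4.8))
o=manip.get_obs(); print(o['position'],o['joint_pos'].round(2),o['ft_force'])
E
```

```text
clock: 2.95
position: [0.4625, 0.2018, 0.0893]
ee_rot: [0.737, 0.676, -0.001, 0.0]
ft_force: [-0.2, 0.9, 0.7]
grip_width: -0.002
grasp_force: 0.0
stand_foot 0.87 [300. 222.] [0.451  0.2097 0.0357] [0.4505 0.2078 0.03  ]
thumb_plate 0.84 [313. 227.] [0.4591 0.2059 0.0355] [0.4591 0.2057 0.035 ]
stand_hinge 0.67 [457. 224.] [0.5572 0.1986 0.0339] [0.5592 0.1971 0.03  ]
tablet_handle 0.82 [551. 218.] [0.6326 0.1935 0.0246] [0.6365 0.1917 0.02  ]
shift units [-0.032  0.005  0.958]
turn units [ 0.004 -0.008  0.018]
[0.46184443 0.2055479  0.09089692] [-0.85  0.22  0.38  1.97 -0.1   0.97 -0.5 ] [-0.47412585  0.21200591 -0.17335408]
```

View pics/w3.png

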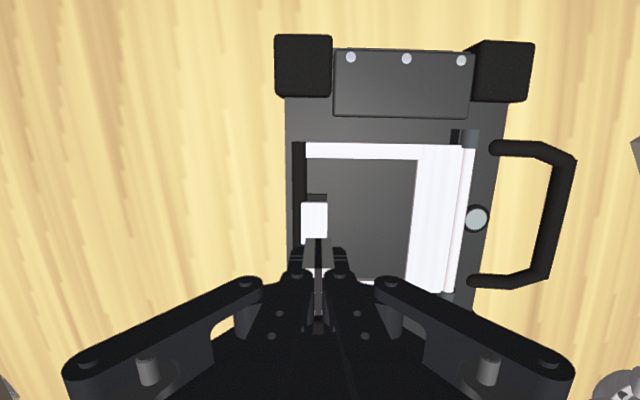

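```bash
python3 -m pendant '[[0,0,0.3,0,0,0,-1],[0,0,0.5,0,0,0,-1],[0,0,0.7,0,0,0,-1],[0,0,0.8,0,0,0,-1],[0,0,0.85,0,0,0,-1],[0,0,0.89,0,0,0,-1],[0,0,0.92,0,0,0,-1],[0,0,0.94,0,0,0,-1],[0,0,0.95,0,0,0,-1],[0,0,0.95,0,0,0,-1]]'; python3 -c "
from h import *
o=manip.get_obs();print(o['position'],o['ft_force'])"
```

```text
clock: 4.5
position: [0.4622, 0.2043, 0.0431]
ee_rot: [0.736, 0.677, 0.0, -0.0]
ft_force: [-3.4, -1.1, 6.9]
grip_width: -0.003
grasp_force: 3.5
[0.46217286 0.2042733  0.04314125] [-3.44464868 -1.0934193   6.87267144]
```

```bash
python3 -m pendant '[[0,0,0.02,0,0,0,-1],[0,0,0.02,0,0,0,-1],[0,0,-0.2,0,0,0,-1],[0,0,-0.6,0,0,0,-1],[0,0,-1.2,0,0,0,-1],[0,0,-1.6,0,0,0,-1],[0,-1,-2,0,0,0,-1],[0,-2,-2,0,0,0,-1],[0,-2,-2,0,0,0,-1],[0,-2,-2,0,0,0,-1]]'
cat > look.py <<'E'
from h import *
import sys
cams=sys.argv[1].split(',')
for cam in cams:
    im,d=manip.camera(cam); cal=manip.get_calibration(cam)
    if len(sys.argv)>2: cv2.imwrite(f'pics/{sys.argv[2]}_{cam}.png',im[:,:,::-1])
    for t in ('stand_foot','thumb_plate','stand_hinge','tablet_handle','tablet_bottom'):
        for q in manip.tip_of(t,cam)[:1]:
            p=q['pixel']; b=bydepth(cal,p,d); print(cam,t,round(q['p'],2),np.round(p),None if b is None else b.round(4))
E
python3 look.py side,top,wrist
python3 -c "
from h import *
o=manip.get_obs();print(o['position'],o['ft_force'],o['joint_pos'].round(2))
delta([.45,.18,.05],tool(-4.8,45))"
```

```text
clock: 5.75
position: [0.3631, 0.2128, 0.1434]
ee_rot: [0.736, 0.677, 0.001, -0.0]
ft_force: [-0.5, 0.2, -0.1]
grip_width: -0.002
grasp_force: 0.0
side stand_foot 0.86 [252. 180.] [0.4565 0.2107 0.0743]
side thumb_plate 0.68 [430. 227.] [ 0.7551 -0.2424  0.0282]
side stand_hinge 0.63 [283. 179.] [0.558  0.2013 0.0323]
side tablet_handle 0.86 [300. 176.] [ 0.6382  0.2161 -0.0015]
side tablet_bottom 0.74 [245. 193.] [0.4429 0.2483 0.007 ]
top stand_foot 0.92 [251. 224.] [0.4589 0.2193 0.0267]
top thumb_plate 0.63 [255. 218.] [0.4709 0.2    0.0732]
top stand_hinge 0.64 [450. 256.] [ 0.3518 -0.4926  0.0026]
top tablet_handle 0.56 [263. 174.] [0.649  0.1839 0.0048]
top tablet_bottom 0.88 [254. 230.] [0.364  0.1504 0.4876]
wrist stand_foot 0.83 [448. 216.] [0.4563 0.2094 0.0758]
wrist thumb_plate 0.71 [466. 218.] [0.4715 0.2047 0.0713]
wrist stand_hinge 0.91 [537. 206.] [0.5553 0.1967 0.0329]
wrist tablet_handle 0.81 [606. 199.] [0.6316 0.1936 0.0233]
wrist tablet_bottom 0.61 [396. 199.] [ 4.389e-01  2.034e-01 -2.000e-04]
[0.3624662  0.21255595 0.14281792] [0.55244619 0.29993328 0.76605496] [-0.97 -0.05  0.32  2.11  0.02  1.07 -0.74]
shift units [-0.504  1.799  1.856]
turn units [-5.625e+00 -3.000e-03  3.000e-03]
```

```bash
python3 -c "
from h import *
delta([.398,.183,.0925],tool(-4.8,45))"
```

```text
shift units [-0.53   0.757  1.006]
turn units [-5.625e+00 -3.000e-03  3.000e-03]
```

```bash
python3 -m pendant '[[0,-0.2,0,-1,0,0,-1],[0,-0.3,0,-2,0,0,-1],[-0.2,-0.2,0,-3,0,0,-1],[-0.4,0,0.2,-4,0,0,-1],[-0.53,0.2,0.5,-5,0,0,-1],[-0.53,0.6,0.8,-5.62,0,0,-1],[-0.53,0.76,1,-5.62,0,0,-1],[-0.53,0.76,1,-5.62,0,0,-1],[-0.53,0.76,1,-5.62,0,0,-1],[-0.53,0.76,1,-5.62,0,0,-1]]'
python3 look.py wrist,side w4
python3 -c "
from h import *
o=manip.get_obs();print(o['position'],o['joint_pos'].round(2))
delta([.398,.183,.0925],tool(-4.8,45))
print(R.from_quat(o['ee_rot']).as_matrix().round(2))"
```

```text
clock: 7.9
position: [0.4079, 0.2037, 0.1376]
ee_rot: [0.692, 0.623, 0.24, 0.275]
ft_force: [0.9, -1.2, -1.1]
grip_width: -0.001
grasp_force: 0.0
wrist stand_foot 0.69 [308. 205.] [0.4555 0.2063 0.0728]
wrist thumb_plate 0.92 [318. 204.] [0.4678 0.2022 0.069 ]
wrist stand_hinge 0.79 [352. 180.] [0.554  0.1951 0.0301]
wrist tablet_handle 0.86 [386. 168.] [0.6302 0.1909 0.0204]
wrist tablet_bottom 0.85 [250. 197.] [0.4408 0.2049 0.0135]
side stand_foot 0.75 [251. 180.] [0.4549 0.218  0.0719]
side stand_hinge 0.56 [329. 162.] [0.7401 0.1857 0.0248]
side tablet_handle 0.78 [299. 177.] [ 0.6315  0.2128 -0.0009]
side tablet_bottom 0.78 [248. 193.] [0.4445 0.2324 0.0158]
[0.40684261 0.2038951  0.13715288] [ 0.35 -0.33 -1.24  2.41  0.66  0.53 -1.56]
shift units [-0.427 -0.703  0.572]
turn units [-0.303  0.165 -0.08 ]
[[ 0.11  0.73  0.67]
 [ 0.99 -0.07 -0.08]
 [-0.01  0.68 -0.74]]
```

View pics/w4_wrist.png

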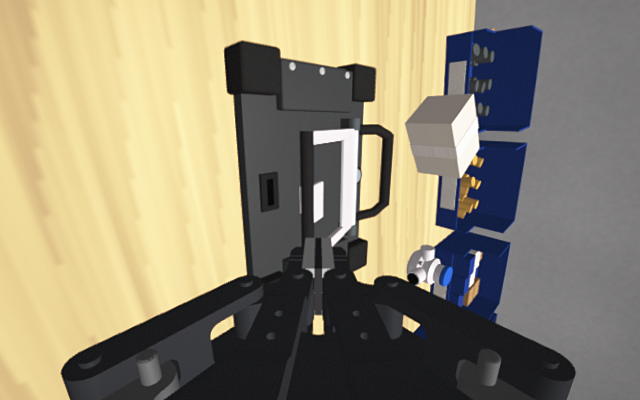

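```bash
python3 -c "
from h import *
delta([.41,.182,.115],tool(-4.8,30))"
```

```text
shift units [-0.425 -0.221  0.403]
turn units [ 1.572  0.153 -0.101]
```

```bash
python3 -m pendant '[[0,0,0,0.4,0.1,0,-1],[-0.1,0,0,0.8,0.15,-0.1,-1],[-0.2,-0.1,0.1,1.2,0.15,-0.1,-1],[-0.3,-0.2,0.2,1.57,0.15,-0.1,-1],[-0.42,-0.22,0.3,1.57,0.15,-0.1,-1],[-0.42,-0.22,0.4,1.57,0.15,-0.1,-1],[-0.42,-0.22,0.4,1.57,0.15,-0.1,-1],[-0.42,-0.22,0.4,1.57,0.15,-0.1,-1],[-0.42,-0.22,0.4,1.57,0.15,-0.1,-1],[-0.42,-0.22,0.4,1.57,0.15,-0.1,-1]]'
python3 -c "
from h import *
o=manip.get_obs();print(o['position'],o['joint_pos'].round(2))
delta([.413,.181,.091],tool(-4.8,30))
delta([.433,.1795,.056],tool(-4.8,30))
print(R.from_quat(o['ee_rot']).as_matrix().round(2))"
```

```text
clock: 9.75
position: [0.4101, 0.1817, 0.1149]
ee_rot: [0.711, 0.653, 0.175, 0.191]
ft_force: [0.1, -0.1, 0.0]
grip_width: -0.001
grasp_force: 0.0
[0.41011344 0.18171016 0.11489332] [ 0.18 -0.19 -0.91  2.36  0.44  0.58 -1.17]
shift units [-0.009 -0.188  0.443]
turn units [ 0.002  0.011 -0.005]
shift units [-0.004 -0.191  1.25 ]
turn units [ 0.002  0.011 -0.005]
[[ 0.09  0.86  0.5 ]
 [ 1.   -0.07 -0.04]
 [-0.    0.5  -0.87]]
```

```bash
python3 -m pendant '[[0,-0.19,0.5,0,0,0,-1],[0,-0.19,1.0,0,0,0,-1],[0,-0.19,1.25,0,0,0,-1],[0,-0.03,1.25,0,0,0,-1],[0,0.15,1.15,0,0,0,-1],[0,0.35,1.02,0,0,0,-1],[0,0.56,0.94,0,0,0,-1],[0,0.76,0.87,0,0,0,-1],[0,0.98,0.83,0,0,0,-1],[0,0.98,0.83,0,0,0,-1]]'
python3 look.py wrist,side w5
python3 -c "
from h import *
o=manip.get_obs();print(o['position'],o['ft_force'])"
```

```text
clock: 11.0
position: [0.4739, 0.1765, 0.1048]
ee_rot: [0.711, 0.653, 0.176, 0.191]
ft_force: [-0.6, -0.0, 0.4]
grip_width: 0.001
grasp_force: 0.0
wrist stand_foot 0.81 [360. 214.] [0.4889 0.2039 0.1191]
wrist thumb_plate 0.61 [369. 207.] [0.4924 0.2067 0.1208]
wrist stand_hinge 0.94 [357. 175.] [0.4893 0.2212 0.1172]
wrist tablet_handle 0.63 [413. 167.] [0.6307 0.1909 0.0207]
wrist tablet_bottom 0.84 [197. 189.] [ 0.4369  0.2027 -0.0017]
side stand_foot 0.49 [259. 165.] [0.4632 0.1675 0.1512]
side thumb_plate 0.66 [264. 166.] [0.4784 0.1652 0.1426]
side stand_hinge 0.57 [280. 178.] [0.5412 0.1882 0.055 ]
side tablet_handle 0.87 [300. 177.] [0.6339 0.2108 0.0012]
side tablet_bottom 0.36 [374. 193.] [ 0.7393 -0.0336  0.0289]
[0.47296884 0.17625526 0.10322979] [ 0.54461342 -0.80803947  0.44314174]
```

View pics/w5_wrist.png

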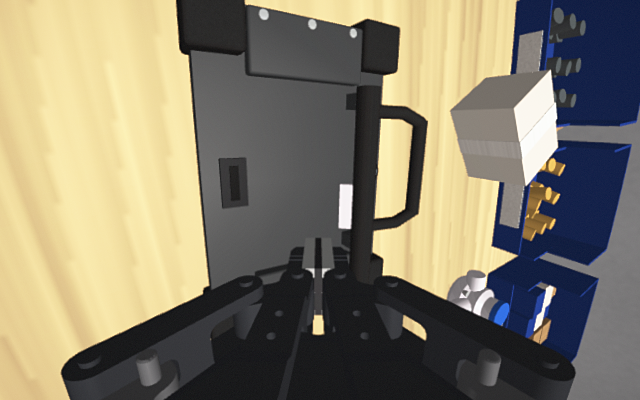

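```bash
python3 -m pendant '[[0,0.1,-0.01,0,0,0,-1],[0,0.2,-0.02,0,0,0,-1],[0,0.28,-0.02,0,0,0,-1],[0,0.34,-0.02,0,0,0,-1],[0,0.38,-0.02,0,0,0,-1],[0,0.41,-0.01,0,0,0,-1],[0,0.43,0,0,0,0,-1],[0,0.43,0,0,0,0,-1],[0,0.43,0,0,0,0,-1],[0,0.43,0,0,0,0,-1]]'
python3 look.py wrist
python3 -c "
from h import *
o=manip.get_obs();print(o['position'],o['ft_force'])"
```

```text
clock: 12.85
position: [0.4915, 0.1747, 0.114]
ee_rot: [0.711, 0.653, 0.175, 0.191]
ft_force: [-3.1, 1.1, -1.3]
grip_width: 0.001
grasp_force: 1.8
wrist stand_foot 0.62 [357. 213.] [0.5041 0.2036 0.1302]
wrist thumb_plate 0.88 [364. 208.] [0.5077 0.2056 0.1311]
wrist stand_hinge 0.97 [335. 176.] [0.5546 0.1969 0.0352]
wrist tablet_handle 0.87 [396. 164.] [0.6326 0.1932 0.023 ]
wrist tablet_bottom 0.85 [166. 188.] [ 0.4352  0.2038 -0.001 ]
[0.49157814 0.1746551  0.1140374 ] [-2.85953363  1.12278439 -1.40590313]
```

```bash
python3 -m pendant '[[0,0.03,0,0,0,0,-1],[0,0.06,0,0,0,0,-1],[0,0.06,0,0,0,0,-1],[0,0.06,0,0,0,0,-1],[0,0.06,0,0,0,0,-1],[0,0.06,0,0,0,0,-1],[0,0.06,0,0,0,0,-1],[0,0.06,0,0,0,0,-1],[0,0.06,0,0,0,0,-1],[0,0.06,0,0,0,0,-1]]'
python3 look.py wrist,side w6
python3 -c "
from h import *
o=manip.get_obs();print(o['position'],o['ft_force'])"
```

```text
clock: 14.4
position: [0.4942, 0.1745, 0.1156]
ee_rot: [0.711, 0.653, 0.175, 0.191]
ft_force: [-4.2, 0.3, 0.7]
grip_width: -0.0
grasp_force: 1.9
wrist stand_foot 0.77 [358. 214.] [0.5072 0.2032 0.1323]
wrist thumb_plate 0.88 [363. 208.] [0.5091 0.2055 0.1332]
wrist stand_hinge 0.85 [332. 175.] [0.5569 0.1972 0.0334]
wrist tablet_handle 0.83 [390. 169.] [0.6322 0.1883 0.0206]
wrist tablet_bottom 0.67 [157. 189.] [ 4.325e-01  2.034e-01 -1.000e-04]
side stand_foot 0.41 [266. 158.] [0.4885 0.1722 0.1608]
side thumb_plate 0.64 [273. 162.] [0.5916 0.3049 0.0283]
side stand_hinge 0.6 [284. 180.] [0.5295 0.1486 0.0756]
side tablet_handle 0.91 [302. 175.] [0.6302 0.1974 0.017 ]
side tablet_bottom 0.97 [248. 190.] [0.4475 0.2365 0.0219]
[0.49419512 0.17444682 0.11557963] [-5.28964829  0.00820152 -0.43449015]
```

View pics/w6_side.png

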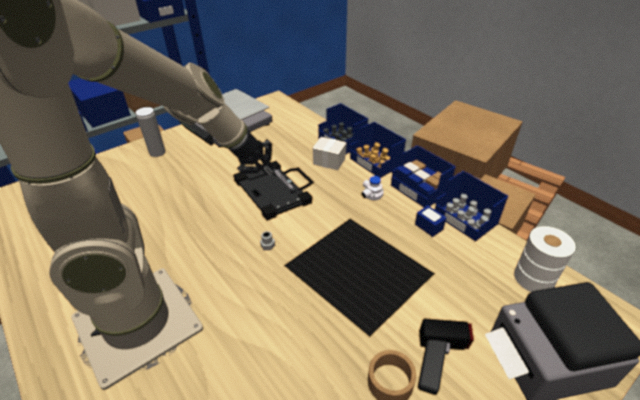

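```bash
python3 -m pendant '[[0,-0.3,0,0,0,0,-1],[0,-0.5,-0.3,0,0,0,-1],[0,-0.5,-1,0.2,0,0,-0.5],[0,-0.4,-2,1,0,0,-0.1],[0,0,-2.5,2,0,0,0],[0,0.6,-2.8,3,0,0,0],[0,1,-2.9,3.75,0,0,0],[0,1.2,-2.9,3.75,0,0,0],[0,1.2,-2.9,3.75,0,0,0],[0,1.2,-2.9,3.75,0,0,0]]' 30
python3 look.py wrist w7
python3 -c "
from h import *
o=manip.get_obs();print(o['position'],o['ft_force'],o['joint_pos'].round(2))
delta([.636,.190,.10],tool(-4.8))"
```

```text
clock: 16.25
position: [0.4725, 0.1768, 0.2708]
ee_rot: [0.736, 0.677, -0.0, 0.001]
ft_force: [0.2, 0.2, 0.4]
grip_width: 0.501
grasp_force: 0.0
wrist stand_foot 0.61 [349. 168.] [0.5047 0.2021 0.1297]
wrist thumb_plate 0.67 [356. 166.] [0.5126 0.2018 0.1223]
wrist stand_hinge 0.71 [384. 157.] [0.5589 0.1979 0.035 ]
wrist tablet_handle 0.82 [441. 157.] [0.6345 0.1907 0.0267]
wrist tablet_bottom 0.66 [285. 155.] [ 0.431   0.2072 -0.0005]
[0.47343984 0.17633948 0.27122977] [ 0.20689427 -0.0605954   0.17494755] [ 0.32  0.12 -0.81  1.7   0.09  1.36 -0.6 ]
shift units [0.553 3.214 3.426]
turn units [ 0.004  0.01  -0.009]
```

View pics/w7_wrist.png

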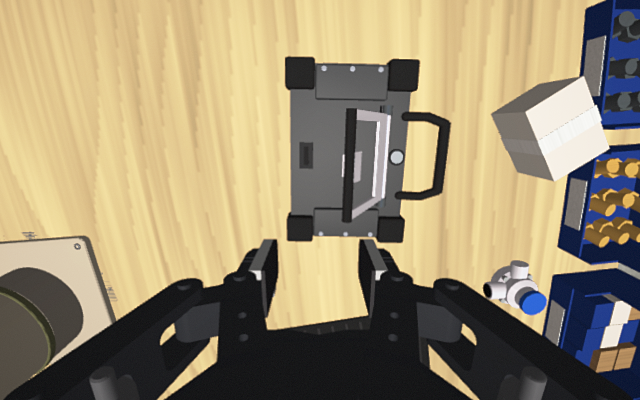

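```bash
python3 -m pendant '[[0.2,1,0,0,0,0,0],[0.4,2,0.2,0,0,0,0],[0.55,3,1,0,0,0,0],[0.55,3.25,2,0,0,0,0],[0.55,3.25,3,0,0,0,0],[0.55,3.25,4,0,0,0,0],[0.55,3.25,4.7,0,0,0,0],[0.55,3.25,5.0,0,0,0,0],[0.55,3.25,5.0,0,0,0,0],[0.55,3.25,5.0,0,0,0,0]]' 30
python3 -c "
from h import *
o=manip.get_obs();print(o['position'],o['ft_force'],o['joint_pos'].round(2))"
```

```text
clock: 17.8
position: [0.639, 0.1901, 0.023]
ee_rot: [0.737, 0.676, 0.001, 0.001]
ft_force: [-0.3, 0.2, 0.3]
grip_width: 0.501
grasp_force: 0.0
[0.63900568 0.19010251 0.02299381] [-0.34234127  0.17831221  0.29332271] [ 0.11  0.72 -0.67  1.52  0.48  1.07 -0.75]
```

```bash
python3 -m pendant '[[0,0,0.05,0,0,0,0],[0,0,0.08,0,0,0,-0.3],[0,0,0.08,0,0,0,-0.5],[0,0,0.08,0,0,0,-0.8],[0,0,0.08,0,0,0,-1],[0,0,0.08,0,0,0,-1],[0,0,0.08,0,0,0,-1],[0,0,0.08,0,0,0,-1],[0,0,0.08,0,0,0,-1],[0,0,0.08,0,0,0,-1]]' 40
python3 -c "
from h import *
o=manip.get_obs();print(o['position'],o['ft_force'],o['grip_width'],o['grasp_force'])"
```

```text
clock: 19.05
position: [0.6378, 0.1897, 0.0173]
ee_rot: [0.737, 0.676, -0.0, 0.0]
ft_force: [-4.9, -0.9, 5.1]
grip_width: 0.146
grasp_force: 39.2
[0.63780674 0.18974462 0.01728313] [-4.94680197 -0.93745258  5.08403466] 0.14629663559284756 39.1686737537384
```

```bash
python3 -m pendant '[[0,-0.1,-0.56,0,0,0,-1],[0,-0.24,-1.04,0,0,0,-1],[0,-0.48,-1.56,0,0,0,-1],[0,-0.75,-1.99,0,0,0,-1],[0,-1.11,-2.43,0,0,0,-1],[0,-1.48,-2.77,0,0,0,-1],[0,-1.94,-3.1,0,0,0,-1],[0,-2.39,-3.33,0,0,0,-1],[0,-2.6,-3.4,0,0,0,-1],[0,-2.6,-3.4,0,0,0,-1]]'
python3 look.py wrist,side w8
python3 -c "
from h import *
o=manip.get_obs();print(o['position'],o['ft_force'],o['torque'],o['joint_pos'].round(2),o['grip_width'])"
```

```text
clock: 20.3
position: [0.5114, 0.2015, 0.1902]
ee_rot: [0.737, 0.676, 0.004, 0.003]
ft_force: [8.4, 1.0, 11.3]
grip_width: 0.142
grasp_force: 40.7
wrist stand_foot 0.56 [103. 223.] [0.3601 0.2153 0.1273]
wrist thumb_plate 0.78 [109. 225.] [0.3643 0.2134 0.1277]
wrist stand_hinge 0.91 [248. 226.] [0.4638 0.2047 0.1273]
wrist tablet_handle 0.96 [317. 261.] [0.5121 0.2055 0.1927]
side stand_foot 0.62 [219. 178.] [0.3549 0.2178 0.126 ]
side thumb_plate 0.56 [224. 177.] [0.3688 0.2127 0.1272]
side stand_hinge 0.94 [254. 165.] [0.4688 0.2088 0.1273]
side tablet_handle 0.87 [262. 144.] [0.4958 0.1973 0.1946]
side tablet_bottom 0.76 [238. 202.] [0.4052 0.2314 0.0022]
[0.51202798 0.20147644 0.189825  ] [ 7.21616163  0.23388907 11.3555954 ] [ 0.01862588 -1.80053774 -0.02890185] [ 0.25  0.31 -0.83  1.71  0.24  1.23 -0.72] 0.14353184613747155
```

View pics/w8_side.png

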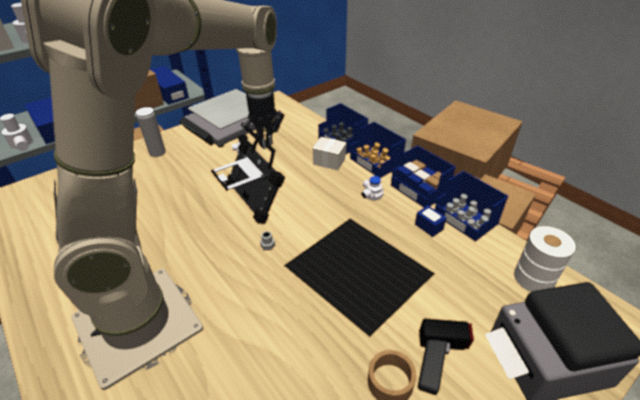

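```bash
python3 -m pendant '[[0,-0.2,-0.2,0,0,0,-1],[0,-0.4,-0.4,0,0,0,-1],[0,-0.5,-0.6,0,0,0,-1],[0,-0.5,-0.8,0,0,0,-1],[0,-0.5,-1.0,0,0,0,-1],[0,-0.5,-1.2,0,0,0,-1],[0,-0.5,-1.4,0,0,0,-1],[0,-0.5,-1.6,0,0,0,-1],[0,-0.5,-1.6,0,0,0,-1],[0,-0.5,-1.6,0,0,0,-1]]'
python3 look.py wrist,side
python3 -c "
from h import *
o=manip.get_obs();print(o['position'],o['ft_force'],o['torque'],o['joint_pos'].round(2),o['grip_width'])"
```

```text
clock: 22.15
position: [0.4834, 0.203, 0.2668]
ee_rot: [0.737, 0.676, -0.001, 0.0]
ft_force: [-1.3, 0.7, -6.6]
grip_width: 0.143
grasp_force: 39.0
wrist stand_foot 0.97 [146. 213.] [0.3433 0.2127 0.1729]
wrist thumb_plate 0.81 [154. 214.] [0.351  0.2125 0.1748]
wrist stand_hinge 0.89 [272. 219.] [0.4502 0.2061 0.1948]
wrist tablet_handle 0.74 [315. 262.] [0.483  0.2054 0.2675]
side stand_foot 0.58 [212. 167.] [0.3416 0.2158 0.1724]
side thumb_plate 0.82 [216. 165.] [0.3527 0.2133 0.1762]
side stand_hinge 0.97 [245. 152.] [0.4399 0.1972 0.1923]
side tablet_handle 0.78 [248. 125.] [0.4637 0.2057 0.2642]
side tablet_bottom 0.66 [236. 182.] [ 4.524e-01  3.241e-01 -3.000e-04]
[0.48355392 0.20313177 0.2671231 ] [ 0.89832324 -0.23281212 -6.80779019] [-0.01862325 -0.26258181 -0.00547125] [ 0.29  0.19 -0.86  1.66  0.14  1.37 -0.68] 0.14604962056966106
```

```bash
python3 -c "
from h import *
delta([.537,-.211,.29],tool(5.45))
delta([.537,-.211,.29],tool(5.45,30))"
```

```text
shift units [-8.162  1.77  -0.451]
turn units [-1.000e-03  6.000e-03 -1.292e+00]
shift units [-8.162  1.77  -0.451]
turn units [-3.741  0.344 -1.26 ]
```

```bash
python3 -m pendant '[[0,0,-0.2,0,0,0,-1],[-0.3,0.1,-0.45,0,0,0,-1],[-1,0.3,-0.45,0,0,-0.2,-1],[-2,0.5,-0.45,0,0,-0.4,-1],[-3.2,0.8,-0.45,0,0,-0.6,-1],[-4.4,1.1,-0.45,0,0,-0.8,-1],[-5.6,1.3,-0.45,0,0,-1,-1],[-6.7,1.5,-0.45,0,0,-1.2,-1],[-7.6,1.7,-0.45,0,0,-1.29,-1],[-8.16,1.77,-0.45,0,0,-1.29,-1]]' 100
python3 -m pendant '[[0,0,0,-0.3,0,0,-1],[0,0,0,-0.7,0,0,-1],[0,0,0,-1.2,0,0,-1],[0,0,0,-1.7,0,0,-1],[0,0,0,-2.2,0,0,-1],[0,0,0,-2.7,0,0,-1],[0,0,0,-3.2,0,0,-1],[0,0,0,-3.75,0,0,-1],[0,0,0,-3.75,0,0,-1],[0,0,0,-3.75,0,0,-1]]'
python3 look.py side,top,wrist w9
python3 -c "
from h import *
o=manip.get_obs();print(o['position'],o['ft_force'],o['torque'],o['joint_pos'].round(2),o['grip_width'])
delta([.5374,-.211,.26],tool(5.45,30))"
```

```text
clock: 24.0
position: [0.5369, -0.2141, 0.2903]
ee_rot: [0.674, 0.739, -0.0, 0.0]
ft_force: [0.8, 1.4, -7.2]
grip_width: 0.121
grasp_force: 98.0
clock: 25.25
position: [0.5371, -0.2106, 0.2903]
ee_rot: [0.65, 0.715, 0.191, 0.174]
ft_force: [0.4, 1.1, -7.0]
grip_width: 0.12
grasp_force: 98.3
side stand_foot 0.9 [345. 242.] [ 0.4551 -0.215   0.1459]
side thumb_plate 0.64 [349. 241.] [ 0.4613 -0.2213  0.1482]
side stand_hinge 0.85 [371. 205.] [ 0.5392 -0.2098  0.2088]
side tablet_handle 0.65 [371. 177.] [ 0.5157 -0.2246  0.3121]
side tablet_bottom 0.95 [373. 235.] [ 0.5001 -0.2585  0.1732]
top stand_foot 0.62 [377. 220.] [ 0.3785 -0.1647  0.565 ]
top thumb_plate 0.7 [376. 216.] [ 0.4662 -0.2114  0.1529]
top stand_hinge 0.94 [377. 187.] [ 0.5308 -0.2004  0.2939]
top tablet_bottom 0.75 [371. 192.] [ 0.536  -0.19    0.2089]
wrist stand_foot 0.74 [137. 213.] [ 0.4568 -0.2183  0.1441]
wrist thumb_plate 0.7 [140. 217.] [ 0.4585 -0.2209  0.1451]
wrist stand_hinge 0.58 [265. 220.] [ 0.539  -0.2103  0.2097]
wrist tablet_handle 0.83 [318. 265.] [ 0.5363 -0.2098  0.2907]
[ 0.53696792 -0.21096901  0.28997952] [-0.10837481 -0.11965306 -6.32831648] [-0.1244558   1.45427966  0.01693544] [ 1.   -0.07 -0.53  1.9  -0.39  0.88  0.75] 0.12049730563301043
shift units [-0.001 -0.292  0.524]
turn units [-0.002  0.007  0.001]
```

View pics/w9_side.png

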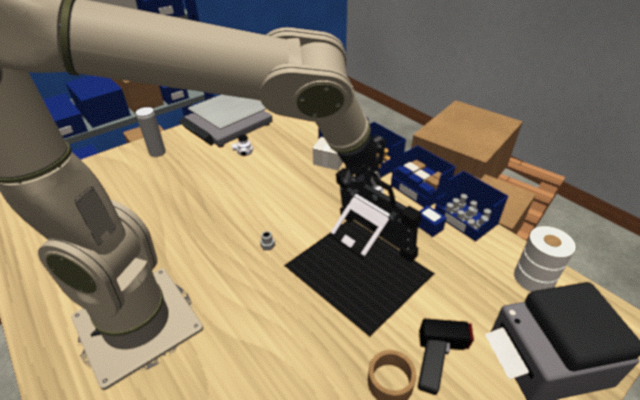

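```bash
python3 -c "
from h import *
delta([.5455,-.2095,.213],tool(5.45,30))
delta([.5455,-.2095,.201],tool(5.45,30))"
```

```text
shift units [ 0.014 -0.62   1.42 ]
turn units [-0.002  0.007  0.001]
shift units [ 0.015 -0.74   1.628]
turn units [-0.002  0.007  0.001]
```

```bash
python3 -m pendant '[[0,-0.1,0.2,0,0,0,-1],[0,-0.3,0.5,0,0,0,-1],[0,-0.4,0.9,0,0,0,-1],[0,-0.5,1.2,0,0,0,-1],[0,-0.58,1.35,0,0,0,-1],[0,-0.62,1.42,0,0,0,-1],[0,-0.65,1.47,0,0,0,-1],[0,-0.68,1.52,0,0,0,-1],[0,-0.71,1.57,0,0,0,-1],[0,-0.71,1.57,0,0,0,-1]]'
python3 look.py side,wrist w10
python3 -c "
from h import *
o=manip.get_obs();print(o['position'],o['ft_force'],o['torque'],o['grip_width'])
delta([.5455,-.2095,.201],tool(5.45,30))"
```

```text
clock: 27.4
position: [0.5497, -0.2104, 0.2104]
ee_rot: [0.648, 0.714, 0.193, 0.179]
ft_force: [-4.1, 6.3, 20.9]
grip_width: 0.12
grasp_force: 101.3
side stand_foot 0.73 [349. 262.] [ 0.4673 -0.218   0.0672]
side thumb_plate 0.6 [350. 260.] [ 0.4723 -0.2174  0.0701]
side stand_hinge 0.59 [374. 228.] [ 0.5526 -0.2147  0.1311]
side tablet_handle 0.73 [371. 204.] [ 0.5236 -0.2238  0.2312]
side tablet_bottom 0.57 [374. 256.] [ 0.5117 -0.2587  0.0952]
wrist stand_foot 0.78 [127. 215.] [ 0.4637 -0.2193  0.0635]
wrist thumb_plate 0.91 [137. 219.] [ 0.4704 -0.2219  0.0681]
wrist stand_hinge 0.83 [265. 220.] [ 0.5521 -0.2098  0.1314]
wrist tablet_handle 0.84 [317. 261.] [ 0.5487 -0.2073  0.2111]
[ 0.54963886 -0.21038909  0.21044434] [-3.73137613  6.33465188 19.50828047] [ 1.3773804  -0.70400432  0.75138204] 0.12128196703571391
shift units [ 0.027 -0.165  0.122]
turn units [0.068 0.037 0.023]
```

View pics/w10_wrist.png

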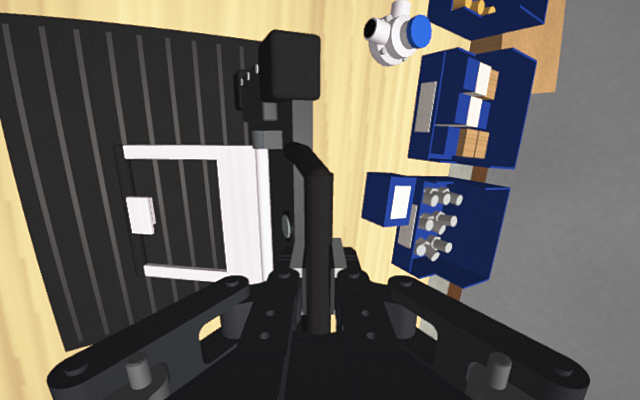

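```bash
python3 -m pendant '[[0,0.07,-0.05,0,0,0,-1],[0,0.07,-0.05,0,0,0,-1],[0,-0.05,-0.09,0,0,0,-1],[0,-0.2,-0.15,0,0,0,-1],[0,-0.36,-0.21,0,0,0,-1],[0,-0.53,-0.26,0,0,0,-1],[0,-0.7,-0.31,0,0,0,-1],[0,-0.95,-0.35,0,0,0,-1],[0,-1.19,-0.39,0,0,0,-1],[0,-1.19,-0.39,0,0,0,-1]]' 30
python3 look.py side,wrist w11
python3 -c "
from h import *
o=manip.get_obs();print(o['position'],o['ft_force'],o['torque'],o['grip_width'])"
```

```text
clock: 29.25
position: [0.4852, -0.2172, 0.194]
ee_rot: [0.65, 0.714, 0.191, 0.177]
ft_force: [-12.1, 5.0, 18.3]
grip_width: 0.117
grasp_force: 102.0
side stand_foot 0.57 [342. 275.] [ 0.4505 -0.2141  0.029 ]
side thumb_plate 0.69 [344. 278.] [ 0.4486 -0.2237  0.026 ]
side stand_hinge 0.58 [360. 239.] [ 0.5089 -0.2123  0.1172]
side tablet_handle 0.66 [350. 218.] [ 0.4469 -0.2367  0.2433]
wrist stand_foot 0.83 [196. 202.] [ 0.4525 -0.2209  0.0313]
wrist thumb_plate 0.62 [427.  48.] [ 0.7319 -0.0287  0.0235]
wrist stand_hinge 0.73 [297. 215.] [ 0.5115 -0.2132  0.1183]
wrist tablet_handle 0.88 [316. 261.] [ 0.4845 -0.2142  0.1945]
wrist tablet_bottom 0.22 [195. 204.] [ 0.452 -0.223  0.03 ]
[ 0.48564761 -0.2171285   0.19422876] [-12.59294323   4.35180135  19.54944071] [1.03586717 1.1198063  0.26605479] 0.11814974899215297
```

View pics/w11_wrist.png

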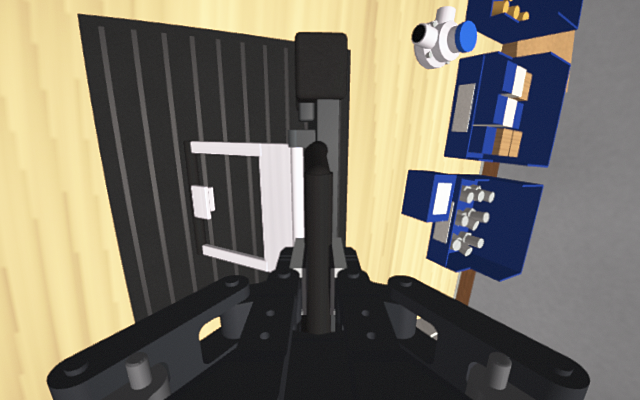

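```bash
python3 -m pendant '[[0,-0.1,-0.02,0,0,0,-1],[0,-0.2,-0.04,0,0,0,-1],[0,-0.3,-0.05,0,0,0,-1],[0,-0.38,-0.05,0,0,0,-1],[0,-0.42,-0.05,0,0,0,-1],[0,-0.42,-0.05,0,0,0,-1],[0,-0.42,-0.05,0,0,0,-1],[0,-0.42,-0.05,0,0,0,-1],[0,-0.42,-0.05,0,0,0,-1],[0,-0.42,-0.05,0,0,0,-1]]' 30
python3 look.py side,wrist w12
python3 -c "
from h import *
o=manip.get_obs();print(o['position'],o['ft_force'],o['torque'],o['grip_width'])"
```

```text
clock: 31.1
position: [0.4661, -0.2189, 0.1847]
ee_rot: [0.65, 0.714, 0.191, 0.176]
ft_force: [-3.2, 0.6, 8.8]
grip_width: 0.121
grasp_force: 100.4
side stand_foot 0.85 [342. 276.] [ 0.4495 -0.2135  0.0238]
side thumb_plate 0.66 [346. 281.] [ 0.4496 -0.2293  0.0191]
side stand_hinge 0.8 [359. 244.] [ 0.5005 -0.2171  0.1112]
side tablet_handle 0.86 [348. 232.] [ 0.4494 -0.2296  0.1919]
side tablet_bottom 0.61 [370. 256.] [ 0.4981 -0.257   0.1015]
wrist stand_foot 0.73 [316. 262.] [ 0.4643 -0.2161  0.1852]
wrist thumb_plate 0.77 [214. 198.] [ 0.4492 -0.2208  0.0173]
wrist stand_hinge 0.9 [307. 214.] [ 0.4598 -0.193   0.1816]
wrist tablet_handle 0.95 [317. 260.] [ 0.4648 -0.2152  0.1856]
[ 0.46609269 -0.21888214  0.18469872] [-4.10329609  1.38753025  9.18916993] [ 0.383951   -0.28703061 -0.17867297] 0.1233082819081667
```

```bash
python3 -m pendant '[[0,-0.05,0,0,0,0,-1],[0,-0.1,0.01,0,0,0,-1],[0,-0.15,0.02,0,0,0,-1],[0,-0.2,0.02,0,0,0,-1],[0,-0.2,0.02,0,0,0,-1],[0,-0.2,0.02,0,0,0,-1],[0,-0.2,0.02,0,0,0,-1],[0,-0.2,0.02,0,0,0,-1],[0,-0.2,0.02,0,0,0,-1],[0,-0.2,0.02,0,0,0,-1]]' 30
python3 look.py side,wrist w13
python3 -c "
from h import *
im=cv2.imread('pics/w13_side.png')[180:330,270:470]; cv2.imwrite('pics/w13c.png',cv2.resize(im,None,fx=4,fy=4,interpolation=2))
o=manip.get_obs();print(o['position'],o['ft_force'],o['torque'],o['grip_width'])"
```

```text
clock: 32.95
position: [0.4604, -0.2197, 0.1813]
ee_rot: [0.649, 0.714, 0.192, 0.178]
ft_force: [1.8, 4.3, 17.5]
grip_width: 0.12
grasp_force: 100.9
side stand_foot 0.64 [342. 280.] [ 0.4471 -0.2177  0.0131]
side thumb_plate 0.76 [344. 279.] [ 0.4515 -0.221   0.0191]
side stand_hinge 0.69 [360. 243.] [ 0.4599 -0.2579  0.1742]
side tablet_handle 0.92 [349. 229.] [ 0.463  -0.2176  0.1847]
side tablet_bottom 0.7 [372. 257.] [ 0.4982 -0.2634  0.1056]
wrist stand_foot 0.79 [219. 198.] [ 0.4495 -0.2224  0.0137]
wrist thumb_plate 0.68 [218. 200.] [ 0.4486 -0.2246  0.0128]
wrist stand_hinge 0.57 [310. 214.] [ 0.4542 -0.1934  0.1801]
wrist tablet_handle 0.61 [316. 261.] [ 0.4588 -0.2168  0.1816]
[ 0.46039471 -0.21970341  0.18131566] [ 2.02135095  4.54292664 15.81134294] [ 1.10261879 -2.41168698  0.11521185] 0.1208904755897544
```

View pics/w13c.png

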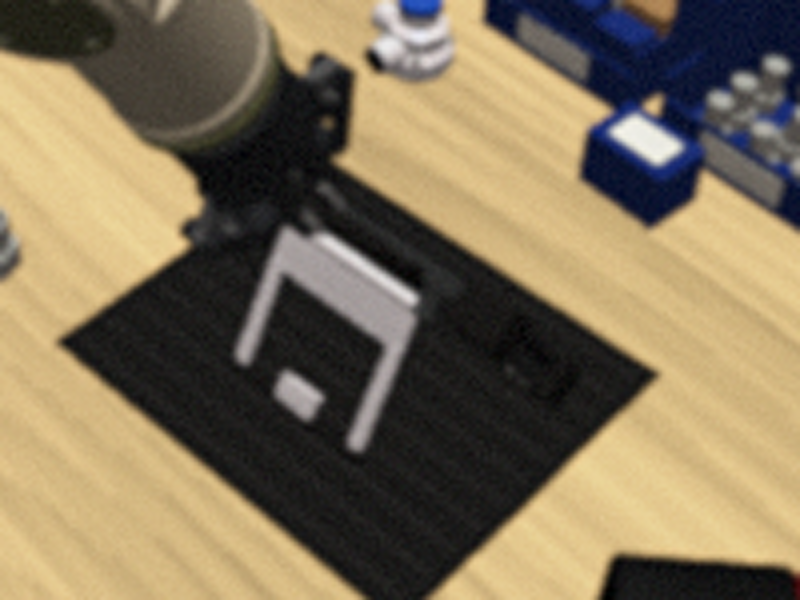

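```bash
python3 -m pendant '[[0,0.03,-0.05,0,0,0,-1],[0,0.03,-0.05,0,0,0,-1],[0,0.03,-0.05,0,0,0,-0.7],[0,0.03,-0.05,0,0,0,-0.6],[0,0.03,-0.05,0,0,0,-0.4],[0,0.03,-0.05,0,0,0,-0.2],[0,0.03,-0.05,0,0,0,-0.1],[0,0.03,-0.05,0,0,0,-0.1],[0,0.03,-0.05,0,0,0,-0.1],[0,0.03,-0.05,0,0,0,-0.1]]' 30
python3 look.py wrist
python3 -c "
from h import *
o=manip.get_obs();print(o['position'],o['ft_force'],o['torque'],o['grip_width'])"
```

```text
clock: 34.8
position: [0.457, -0.2186, 0.1801]
ee_rot: [0.65, 0.715, 0.191, 0.174]
ft_force: [0.5, 0.2, -0.4]
grip_width: 0.45
grasp_force: 0.0
wrist stand_foot 0.73 [222. 199.] [ 0.4464 -0.221   0.0153]
wrist thumb_plate 0.81 [221. 202.] [ 0.4461 -0.2235  0.0141]
wrist stand_hinge 0.78 [311. 218.] [ 0.4514 -0.1938  0.1796]
wrist tablet_handle 0.74 [216. 199.] [ 0.4439 -0.2236  0.0039]
[ 0.45701404 -0.21865498  0.18013049] [ 0.63473344  0.05178771 -0.09698747] [-0.08298067  0.53883016  0.00225151] 0.4514030262275751
```

Free of contact and stable; retreat along the fingers' axis.

```bash
python3 -m pendant '[[0,0,-0.3,0,0,0,-0.1],[0,0,-0.7,0,0,0,-0.1],[0,0,-1.2,0,0,0,-0.1],[0,0,-1.8,0.3,0,0,-0.1],[0,-0.3,-2.4,1,0,0,-0.1],[0,-0.5,-2.8,1.6,0,0,-0.1],[0,-0.7,-3,2,0,0,-0.1],[0,-0.7,-3,2,0,0,-0.1],[0,-0.7,-3,2,0,0,-0.1],[0,-0.7,-3,2,0,0,-0.1]]'
python3 look.py side,top,wrist w14
python3 - <<'E'
from h import *
o=manip.get_obs();print(o['position'],o['ft_force'])
for cam in ('side','top'):
    manip.camera(cam)
    for t in('valve_a','fitting','carton_white','carton_blue','scanner','tape_roll'):
        print(cam,t,[np.round(q['pixel']) for q in manip.tip_of(t,cam)[:2]])
a=cv2.imread('pics/w14_wrist.png'); b=cv2.imread('pics/w14_top.png')[130:290,290:490]
cv2.imwrite('pics/w14m.png',np.vstack([cv2.resize(a,(480,300)),cv2.resize(b,(375,300),interpolation=2).copy() if 0 else cv2.copyMakeBorder(cv2.resize(b,(375,300),interpolation=2),0,0,0,105,0)]))
E
```

```text
clock: 36.35
position: [0.3522, -0.2284, 0.2921]
ee_rot: [0.668, 0.734, 0.09, 0.082]
ft_force: [0.0, -0.5, -0.8]
grip_width: 0.448
grasp_force: 0.0
side stand_foot 0.96 [344. 282.] [ 0.4465 -0.226   0.0168]
side thumb_plate 0.75 [390. 385.] [ 0.351 -0.48   0.   ]
side stand_hinge 0.65 [358. 244.] [ 0.4971 -0.215   0.1117]
side tablet_handle 0.91 [346. 232.] [ 0.4536 -0.2174  0.1796]
side tablet_bottom 0.83 [369. 255.] [ 0.4967 -0.2574  0.106 ]
top stand_foot 0.63 [375. 228.] [ 0.4476 -0.2257  0.0217]
top thumb_plate 0.85 [376. 225.] [ 0.4584 -0.2267  0.0201]
top stand_hinge 0.95 [375. 210.] [ 0.4911 -0.2105  0.1444]
top tablet_handle 0.93 [380. 214.] [ 0.4833 -0.2314  0.1   ]
top tablet_bottom 0.58 [370. 199.] [ 0.538  -0.2018  0.0954]
wrist stand_foot 0.67 [332. 177.] [ 0.4455 -0.2277  0.0108]
wrist thumb_plate 0.72 [336. 177.] [ 0.4474 -0.2256  0.019 ]
wrist stand_hinge 0.62 [398. 201.] [ 0.4568 -0.2201  0.1822]
wrist tablet_handle 0.9 [399. 196.] [ 0.4567 -0.2154  0.1824]
[ 0.35220368 -0.22850052  0.29254681] [-0.25530587  0.35918266  0.09262183]
side valve_a [array([372., 195.]), array([246., 154.])]
side fitting [array([370., 241.]), array([265., 246.])]
side carton_white [array([326., 162.])]
side carton_blue [array([424., 227.]), array([347., 232.])]
side scanner [array([438., 337.])]
side tape_roll [array([392., 381.])]
top valve_a [array([318., 148.]), array([186., 196.])]
top fitting [array([312., 251.]), array([318., 144.])]
top carton_white [array([256., 145.])]
top carton_blue [array([372., 144.])]
top scanner [array([443., 214.])]
top tape_roll []
```

View pics/w14m.png

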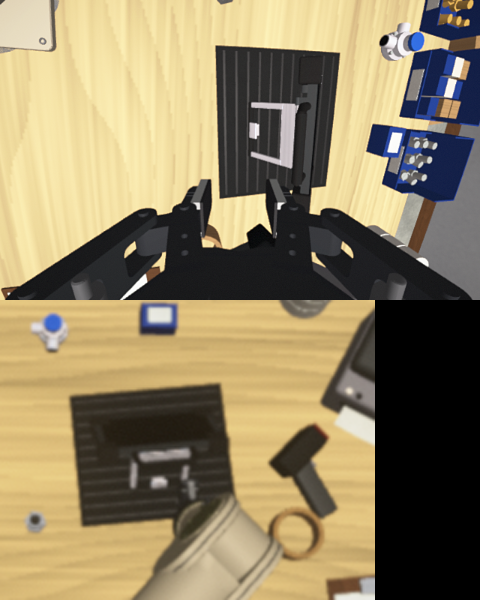

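```bash
python3 -c "
from workcell import manip
print(manip.hand_in())"
```

```text
the job is handed in; nothing more can be done
None
```

I handed the job in at about 36 s: the tablet stands on its fully opened stand, square to the mat and about 7 mm nearer the robot than the middle, screen facing away, with the gripper clear and the other things where they were.

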